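# Nest the laundry dosing cups on their coaster

### The job

Put the laundry dosing cups away as one nest on the pale oak coaster: first stand the big blue cup upright in the middle of the oak coaster, then stand the middle green cup down inside the blue one, then the small yellow cup down inside the green one, and last put the dark wooden lid on the yellow cup, its plug in the cup's mouth. Set each piece down and let go of it before fetching the next, do not drop any, and leave the bottle, the soap dish and the clothes peg where they are.

Things in the scene. Friction and masses are not known exactly. Their poses are not given: they have to be found in the camera images.
- big_cup: big blue plastic cup, round, straight-sided, open at the top, standing upright: outside diameter 68 mm, height 55 mm, wall 3 mm (inside diameter 62 mm), floor 4 mm thick; origin at the centre of its underside, z up; about 0.09 kg; loose
- middle_cup: middle green plastic cup, same shape, standing upright: outside diameter 50 mm, height 85 mm, wall 3 mm (inside diameter 44 mm), floor 4 mm thick; origin at the centre of its underside, z up; about 0.08 kg; loose. Standing in the blue cup its rim is 34 mm above the blue rim
- small_cup: small yellow plastic cup, same shape, standing upright: outside diameter 34 mm, height 112 mm, wall 3 mm (inside diameter 28 mm), floor 4 mm thick; origin at the centre of its underside, z up; about 0.07 kg; loose. Standing in the green cup its rim is 31 mm above the green rim
- lid: dark wooden lid with brass knob, standing on its plug; from the bottom up: round plug, diameter 22, height 8 mm; disc, diameter 46 mm, z 8 to 14 mm; upright cylindrical knob, diameter 18 mm, z 14 to 42 mm; origin at the centre of the plug's underside, z up; about 0.05 kg; loose. Seated, the disc lies on the yellow cup's rim, the plug 8 mm down in its mouth
- oak_coaster: pale oak round coaster, diameter 100 mm, 8 mm thick, lying flat, fixed to the counter; origin at the centre of its underside (its top is 8 mm higher): the nest goes here
- slate_coaster: dark slate round coaster, diameter 100 mm, 8 mm thick, lying flat, fixed to the counter; origin at the centre of its underside; not used
- bottle: white detergent bottle with a blue cap, diameter 66 mm, height 200 mm, standing; origin at the centre of its underside; loose, to be left alone
- soap_dish: white ceramic dish 85 x 120 mm with a pale green bar of soap on it, 38 mm high in all; origin at the centre of its underside; loose, to be left alone
- clothes_peg: wooden clothes peg lying flat, 74 mm long (its x axis) and 10.5 mm wide, 13 mm high; origin at the centre of its underside; loose, to be left alone
Mind the look-alikes: they are no part of the job. What is shaped like the big_cup but red is not meant. Of the things that look like the lid, the smaller one is meant.

How it is judged (in metres and radians):
On the way, in this order (a step that is already met when the one before it is completed fails the run):
1. the big blue cup stands upright on the oak coaster, within 15 mm of its middle, let go (horizontal distance between big_cup and oak_coaster below 0.015 m and z of big_cup in the frame of oak_coaster between 0.004 and 0.012 m and angle between big_cup's own z axis and vertical below 0.12 rad and contact force between the fingers and big_cup below 0.1 N), for 0.2 s.
2. the green cup stands on the floor of the blue cup, let go, the blue cup still on the coaster (horizontal distance between big_cup and oak_coaster below 0.015 m and z of big_cup in the frame of oak_coaster between 0.004 and 0.012 m and angle between each of big_cup, middle_cup's own z axis and vertical below 0.12 rad and horizontal distance between middle_cup and big_cup below 0.011 m and z of middle_cup in the frame of big_cup between 0 and 0.009 m and contact force between the fingers and middle_cup below 0.1 N), for 0.2 s.
3. the yellow cup stands on the floor of the green cup, let go, the others still in place (horizontal distance between big_cup and oak_coaster below 0.015 m and z of big_cup in the frame of oak_coaster between 0.004 and 0.012 m and angle between each of big_cup, middle_cup, small_cup's own z axis and vertical below 0.12 rad and horizontal distance between middle_cup and big_cup below 0.011 m and z of middle_cup in the frame of big_cup between 0 and 0.009 m and horizontal distance between small_cup and middle_cup below 0.01 m and z of small_cup in the frame of middle_cup between 0 and 0.009 m and contact force between the fingers and small_cup below 0.1 N), for 0.2 s.
At the end, for the whole second after the job is handed in: Blue cup on the oak coaster within 15 mm of its middle, green cup on the floor of the blue one, yellow cup on the floor of the green one, lid seated on the yellow cup (within 8 mm of its axis, underside 100 to 108 mm above the cup's); all upright within 0.12 rad, let go, at rest (all of step 3 and horizontal distance between lid and small_cup below 0.008 m and z of lid in the frame of small_cup between 0.1 and 0.108 m and angle between lid's own z axis and vertical below 0.12 rad and linear speed of each of big_cup, middle_cup, small_cup, lid below 0.02 m/s and contact force between the fingers and big_cup below 0.1 N and contact force between the fingers and middle_cup below 0.1 N and contact force between the fingers and lid below 0.1 N); the robot touches nothing.
It fails at once if the bottle is moved more than 25 mm or tipped (distance of bottle from where it was at the start of the episode above 0.025 m or angle between bottle's own z axis and vertical above 0.3 rad).
It fails at once if the soap dish is moved more than 25 mm or tipped (distance of soap_dish from where it was at the start of the episode above 0.025 m or angle between soap_dish's own z axis and vertical above 0.3 rad).
It fails at once if the clothes peg is moved more than 25 mm or tipped (distance of clothes_peg from where it was at the start of the episode above 0.025 m or angle between clothes_peg's own z axis and vertical above 0.3 rad).
It fails at once if a cup or the lid is dropped (faster than 0.6 m/s with the fingers off it: a fall of about 18 mm) ((linear speed of big_cup above 0.6 m/s and contact force between the fingers and big_cup below 0.1 N) or (linear speed of middle_cup above 0.6 m/s and contact force between the fingers and middle_cup below 0.1 N) or (linear speed of small_cup above 0.6 m/s and contact force between the fingers and small_cup below 0.1 N) or (linear speed of lid above 0.6 m/s and contact force between the fingers and lid below 0.1 N)).
It also fails if it takes over 120 s, if anything falls off the work surface, if the arm or the gripper's body presses on something with over 40 N, if the wrist force passes 120 N, or if a joint passes its speed limit or range.

### The arm

A 7-joint arm with a two-finger parallel gripper is mounted at the origin on the work surface. World frame = base frame: x ahead of the robot, y to its left, z up, the work surface at z = 0. Lengths are in m, angles in degrees, forces in N, time in s.
With the tool pointing down it reaches from about 0.425 to 0.875 m from the base axis. Payload 4.7 kg.
Tool frame: the origin (TCP) lies between the finger pads; the fingertips stand env.tip_reach ahead of it and the grasp point (between the pads) lies 2 mm behind it (env.tip_reach is the distance from the TCP to the fingertips, in m); z points along the fingers, y is the line along which they close (so a half turn about z gives the same grasp; the last joint's range is limited). The gripper opens to 87 mm and grips with 3 to 60 N. Pads are 19 mm wide; open, the fingers measure 117 mm over their backs; the gripper's body (75 mm by 190 mm) begins 51 mm behind the grasp point.
Start: joints at [77.813, 18.392, -4.016, 83.108, 1.295, 78.541, -3.26], TCP at [0.146, -0.633, 0.24] pointing down, gripper open.
Joint ranges: [-163.93, 163.93], [-17.29, 119.83], [-79.2, 71.16], [3.27, 140.29], [-89.18, 269.18], [5.43, 117.66], [-154.24, 154.24]. Speed limits (degrees/s): [147.25, 147.25, 180, 180, 180, 180, 180].

### API

Orientations are given as [roll, pitch, yaw] about the fixed x, y, z axes, in that order (R = Rz(yaw) Ry(pitch) Rx(roll)).
In Python, from cell import env, read_camera gives the robot as it stands. The module is installed in compiled form; this text tells all that it offers.
- The arm moves only by the shell command python3 -m handwheel 'ROWS' [FORCE]. ROWS is one flat JSON list of numbers that holds 1 to 8 rows one after another, with no inner brackets; each row has 5 numbers: dx, dy, dz in m, then a turn about the tool's z in degrees, then the finger opening in m; each row is the pose to reach, as a shift and turn from the pose commanded when the command began, along the tool's axes at that moment; what a row does not reach only later rows make up. A row lasts 1/12 s, in which the tool goes at most 0.0417 m and 7.16 degrees, less where a joint would pass 70% of its speed; a pose out of reach is approached as far as the arm can. The fingers move at their own pace and stop on an object; FORCE is the grip in N (left out, the last holds). Time passes only in rows, so rows that do not move let the fingers close. It prints the time, the measured TCP pose, the force, the opening and the grip force at its end. Input that does not fit is refused with a message, and nothing moves.
- env.get_obs(): the state, without advancing time (a new reading comes with each control period).
- read_camera(name): name is "scene" or "top"; returns a dict with "color" (384x512x3 uint8, blue, green, red), "fx", "fy", "cx", "cy" (pixels), "dist" ([k1, k2, p1, p2, k3] as OpenCV has them; the pictures are not rectified), "world_from_camera" (4x4, takes a point from camera to world coordinates). Camera axes: x right, y down, z forward; pixel columns grow to the right and rows downward; lengths in m; the calibration is good to about 2 mm. A picture is of the moment at which its call begins. There is no depth.
- env.sign_off(): hands the job in; it is judged then, once.
The state is a dict: "time_s": time; "qpos": joint angles; "joint_velocities": joint speeds; "effort": joint torques, N m; "tool_pos": TCP position; "tool_rot": TCP orientation; "force": force on the tool from outside, world axes, zero at the start; "wrist_torque": the same for the moment, N m; "grip_width": finger opening in m; "grasp_force": force on a finger pad.
Only numpy, scipy, OpenCV 4.12 (cv2) and the standard library are available. Lean on these libraries where they do the work, as an engineer would, in place of code of your own. Each camera call takes 0.05 s, during which the arm holds its last target. There are 200 camera calls.

## Working session

There is one attempt and no reset: what is moved stays moved. The work goes in short steps, Python scripts to look and compute and a shell command to move; the robot and the scene stay as the last step left them, time stands still between calls to the robot, and variables do not carry over. Pictures are saved under pics/ and viewed, at most 14 in all, crops included, and the job is handed in when it is done.

```bash
mkdir -p pics
cat > h.py <<'E'
import numpy as np, cv2
from cell import env, read_camera
def ray(c,u,v):
    K=np.array([[c['fx'],0,c['cx']],[0,c['fy'],c['cy']],[0,0,1.]])
    p=cv2.undistortPoints(np.array([[[u,v]]],float),K,np.array(c['dist']))[0,0]
    T=np.array(c['world_from_camera']); d=T[:3,:3]@[p[0],p[1],1]; return T[:3,3],d
def plane(c,u,v,z):
    o,d=ray(c,u,v); return (o+d*(z-o[2])/d[2]).round(4)
E
python3 - <<'E'
from h import *
for n in("scene","top"):
    c=read_camera(n); cv2.imwrite(f'pics/{n}0.png',c['color']); print(n,c['fx'],c['cx'],c['cy'],np.array(c['world_from_camera']).round(3).tolist())
o=env.get_obs(); print(o['tool_pos'],o['tool_rot'],env.tip_reach)
E
```

```text
scene 444.4257081247622 260.30601625428733 187.16208928571632 [[0.464, 0.739, -0.488, 1.21], [0.886, -0.382, 0.265, -0.346], [0.01, -0.555, -0.832, 1.083], [0.0, 0.0, 0.0, 1.0]]
top 421.41406772108724 255.69108050069448 189.80018528383403 [[-0.023, -0.977, 0.212, 0.352], [-1.0, 0.022, -0.011, -0.001], [0.007, -0.213, -0.977, 1.164], [0.0, 0.0, 0.0, 1.0]]
[ 0.1460318  -0.63291436  0.23857164] [-1.79902026e+02  5.90917174e-03  1.29989766e+01] 0.017
```

View pics/scene0.png

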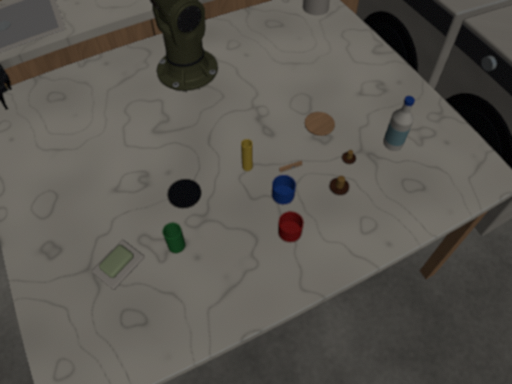

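View pics/top0.png

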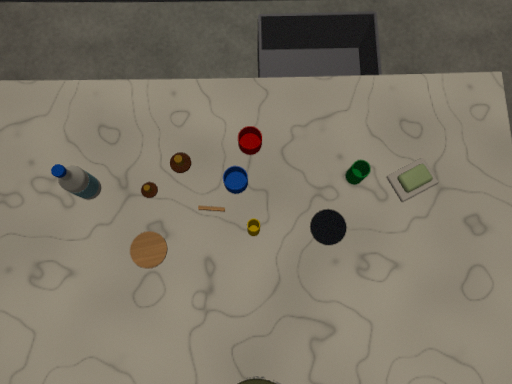

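The top view offers:
- **Cups:** the blue cup is at (235,180), with a red look-alike at (250,140). The green cup is at (357,172) and the yellow at (254,228).
- **Lids:** the smaller lid is at (149,190), with a larger look-alike at (180,162).
- **Coasters:** oak is at (149,250) and slate at (328,227).
- **Leave alone:** the bottle is at (80,183), the peg at (211,209) and the dish at (412,180).

I'll use the blue cup, the lid at (149,190) and the oak coaster.

```bash
cat >> h.py <<'E'
# hue lo,hi, smin, vmin ; height of the silhouette middle
COL={'blue':(112,128,150,60,.0275),'red':(174,6,150,60,.0275),'green':(50,80,120,30,.0425),'yellow':(20,32,150,70,.056),'brown':(0,22,90,25,.012)}
def mask(im,lo,hi,s,v):
    H=cv2.cvtColor(im,cv2.COLOR_BGR2HSV); h=H[...,0]
    m=((h>=lo)&(h<=hi) if lo<hi else (h>=lo)|(h<=hi))&(H[...,1]>=s)&(H[...,2]>=v)
    return m.astype(np.uint8)
def blobs(m,amin=40):
    out=[]
    for k in cv2.findContours(m,cv2.RETR_EXTERNAL,cv2.CHAIN_APPROX_NONE)[0]:
        k=cv2.convexHull(k); M=cv2.moments(k)
        if M['m00']>=amin: out.append((M['m10']/M['m00'],M['m01']/M['m00'],M['m00'])+cv2.boundingRect(k))
    return out
E
python3 - <<'E'
from h import *
for n in("top","scene"):
    c=read_camera(n)
    for k,(a,b,s,v,z) in COL.items():
        for B in blobs(mask(c['color'],a,b,s,v)): print(n,k,np.round(B,1),plane(c,B[0],B[1],z))
    if n=='top':
        a=cv2.resize(c['color'][130:280,110:260],(600,600),interpolation=cv2.INTER_CUBIC)
        cv2.imwrite('pics/crop1.png',cv2.convertScaleAbs(a,alpha=1.5))
E
```

```text
top red [249.5 138.  428.  238.  127.   24.   23. ] [ 7.499e-01 -3.000e-04  2.750e-02]
top green [357.5 171.7 369.5 346.  160.   24.   24. ] [ 0.6408 -0.2949  0.0425]
top yellow [253.1 225.5 137.  247.  219.   13.   14. ] [ 0.4967 -0.0047  0.056 ]
top yellow [177.6 158.5  40.  174.  155.    8.    8. ] [0.6851 0.197  0.056 ]
top brown [ 148.1  249.4 1045.5  130.   231.    37.    37. ] [0.4445 0.2797 0.012 ]
top brown [211.1 208.   89.5 198.  206.   27.    5. ] [0.5539 0.1103 0.012 ]
top brown [148.8 189.7 186.  141.  182.   17.   16. ] [0.6096 0.2832 0.012 ]
top brown [180.  162.3 311.5 170.  153.   21.   20. ] [0.6871 0.1978 0.012 ]
top brown [249.5 139.7 548.5 238.  126.   24.   29. ] [ 7.503e-01 -1.000e-04  1.200e-02]
scene red [290.4 225.8 507.5 279.  212.   23.   29. ] [0.7394 0.0037 0.0275]
scene green [173.7 237.3 394.5 164.  224.   20.   28. ] [ 0.6354 -0.2912  0.0425]
scene yellow [246.6 154.4 236.  242.  140.   10.   30. ] [ 0.487  -0.0012  0.056 ]
scene brown [447.5 247.8 920.  421.  214.   64.   64. ] [0.9947 0.3586 0.012 ]
scene brown [290.2 226.1 591.5 279.  211.   24.   31. ] [0.7329 0.0079 0.012 ]
scene brown [339.  185.2 224.5 330.  176.   18.   18. ] [0.6811 0.2025 0.012 ]
scene brown [290.3 165.9  61.5 280.  162.   22.    9. ] [0.5548 0.1102 0.012 ]
scene brown [348.7 156.6 104.  343.  150.   12.   13. ] [0.6062 0.288  0.012 ]
scene brown [319.2 123.2 488.5 305.  112.   29.   23. ] [0.4489 0.2792 0.012 ]
scene brown [  82.2   50.8 2646.5    4.    19.   159.    66. ] [-0.2854 -0.3191  0.012 ]
scene brown [351.5   4.2 109.5 341.    0.   18.   13. ] [-0.0614  0.7651  0.012 ]
scene brown [225.5   6.4 598.  202.    0.   67.   19. ] [-0.2778  0.2835  0.012 ]
```

View pics/crop1.png

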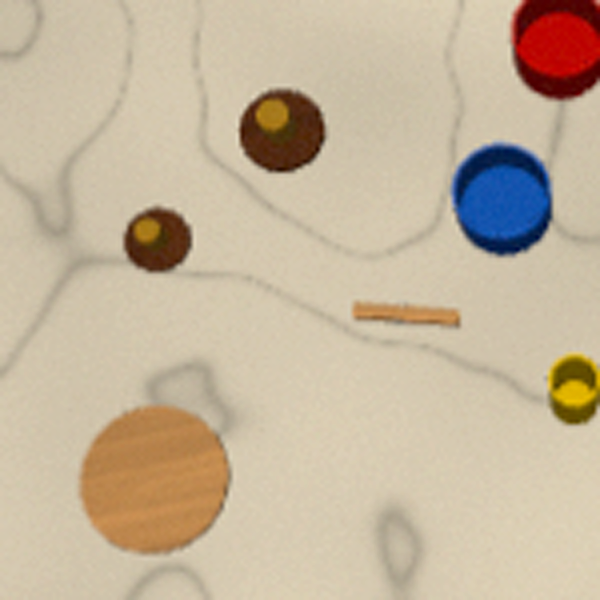

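The crop, at 4x from offset (110,130), confirms the choices: blue cup at crop (502,200), smaller lid at (158,240) and oak coaster at (155,479). The colour masks cut off the shaded parts, so I'll loosen them.

```bash
cat >> h.py <<'E'
COL={'blue':(100,128,130,25,.0275),'red':(172,6,150,25,.0275),'green':(45,85,110,15,.0425),'yellow':(18,34,120,20,.056),'brown':(0,22,90,20,.010)}
def look(names=('blue','green','yellow','brown'),views=('top','scene'),zs={}):
    for n in views:
        c=read_camera(n)
        for k in names:
            a,b,s,v,z=COL[k]
            for B in blobs(mask(c['color'],a,b,s,v)):
                p=plane(c,B[0],B[1],zs.get(k,z))
                if .38<p[0]<.85 and abs(p[1])<.42: print(n,k,np.round(B,1),p)
E
python3 - <<'E'
from h import *
look(('blue','red','green','yellow','brown'))
from scipy.spatial.transform import Rotation as R
o=env.get_obs(); print(R.from_euler('xyz',o['tool_rot'],degrees=True).as_matrix().round(3))
E
```

```text
top blue [235.3 179.3 491.5 223.  167.   25.   26. ] [0.6304 0.0416 0.0275]
top red [249.6 140.  513.  238.  127.   24.   28. ] [ 7.44e-01 -4.00e-04  2.75e-02]
top green [357.5 171.6 373.  346.  160.   24.   24. ] [ 0.641  -0.2949  0.0425]
top yellow [253.2 226.5 174.5 247.  218.   13.   18. ] [ 0.4941 -0.0049  0.056 ]
top yellow [178.6 159.8  68.5 174.  155.   10.   11. ] [0.6814 0.1943 0.056 ]
top brown [ 148.1  249.4 1044.   130.   231.    37.    37. ] [0.4446 0.2802 0.01  ]
top brown [211.1 208.   89.5 198.  206.   27.    5. ] [0.5543 0.1105 0.01  ]
top brown [148.8 189.7 186.5 141.  182.   17.   16. ] [0.6101 0.2836 0.01  ]
top brown [180.  162.3 311.  170.  153.   21.   20. ] [0.6876 0.1982 0.01  ]
top brown [249.5 139.7 548.  238.  126.   24.   29. ] [ 7.51e-01 -2.00e-04  1.00e-02]
scene blue [283.2 189.1 488.5 273.  176.   22.   28. ] [0.6267 0.0446 0.0275]
scene red [289.9 226.1 531.5 279.  212.   23.   29. ] [0.7397 0.0022 0.0275]
scene green [173.7 237.3 399.5 164.  224.   20.   28. ] [ 0.6353 -0.2911  0.0425]
scene yellow [340.  181.9  61.  336.  177.    9.   11. ] [0.6948 0.1885 0.056 ]
scene yellow [246.6 154.5 253.5 242.  140.   10.   31. ] [ 0.4875 -0.0016  0.056 ]
scene brown [290.2 226.1 590.5 279.  211.   24.   31. ] [0.732  0.0086 0.01  ]
scene brown [338.9 185.2 223.5 330.  176.   18.   18. ] [0.68   0.2033 0.01  ]
scene brown [290.3 165.9  61.5 280.  162.   22.    9. ] [0.5536 0.1111 0.01  ]
scene brown [348.8 156.5 103.5 343.  150.   12.   13. ] [0.605  0.2893 0.01  ]
scene brown [319.2 123.2 487.  305.  112.   29.   23. ] [0.4475 0.2803 0.01  ]
[[ 0.974  0.225 -0.   ]
 [ 0.225 -0.974  0.001]
 [-0.    -0.001 -1.   ]]
```

```bash
cat >> h.py <<'E'
def to(x,y,z):
    from scipy.spatial.transform import Rotation as R
    o=env.get_obs(); d=R.from_euler('xyz',o['tool_rot'],degrees=True).inv().apply(np.array([x,y,z])-o['tool_pos'])
    print('t',round(o['time_s'],2),'pos',o['tool_pos'].round(4),'rot',np.round(o['tool_rot'],2),'delta tool',d.round(4),'w',round(o['grip_width'],4),'F',round(o['grasp_force'],1))
E
python3 -m handwheel '[0.03,-0.03,0,0,0.087,0.06,-0.06,0,0,0.087,0.09,-0.085,0,0,0.087,0.12,-0.11,0,0,0.087,0.15,-0.14,0,0,0.087,0.18,-0.165,0,0,0.087,0.22,-0.2,0,0,0.087,0.25,-0.22,0,0,0.087]'
python3 -m handwheel '[0.03,-0.03,0,0,0.087,0.06,-0.06,0,0,0.087,0.09,-0.085,0,0,0.087,0.12,-0.11,0,0,0.087,0.15,-0.14,0,0,0.087,0.18,-0.165,0,0,0.087,0.22,-0.2,0,0,0.087,0.25,-0.22,0,0,0.087]'
python3 -c "
from h import *
to(.629,.042,.15)
c=read_camera('top'); print(plane(c,95,190,.03))"
```

```text
time_s: 0.97
tool_pos: [0.3367, -0.3653, 0.2398]
tool_rot: [180.0, 0.0, 13.0]
force: [0.8, 1.0, 0.7]
grip_width: 0.0868
grasp_force: 0.0
time_s: 1.63
tool_pos: [0.5272, -0.0989, 0.24]
tool_rot: [179.9, -0.0, 13.0]
force: [1.9, -0.6, 0.6]
grip_width: 0.087
grasp_force: 0.0
t 1.63 pos [ 0.5272 -0.0989  0.24  ] rot [ 1.7994e+02 -2.0000e-02  1.2990e+01] delta tool [ 0.1308 -0.1145  0.0899] w 0.087 F 0.0
[0.6079 0.4242 0.03  ]
```

```bash
python3 -m handwheel '[0.03,-0.025,0,0,0.087,0.06,-0.05,0,0,0.087,0.09,-0.08,0,0,0.087,0.12,-0.105,0.03,0,0.087,0.131,-0.1145,0.06,0,0.087,0.131,-0.1145,0.09,0,0.087,0.131,-0.1145,0.09,0,0.087]'
python3 -c "
from h import *
to(.629,.042,.04)
c=read_camera('top'); cv2.imwrite('pics/a1.png',cv2.resize(c['color'][130:230,180:300],(720,600)))"
```

```text
time_s: 2.27
tool_pos: [0.6246, 0.0411, 0.1426]
tool_rot: [-179.8, 0.7, 13.2]
force: [-1.4, -0.8, -1.9]
grip_width: 0.0867
grasp_force: 0.0
t 2.27 pos [0.6246 0.0411 0.1426] rot [-179.82    0.65   13.19] delta tool [0.0057 0.0005 0.1025] w 0.0867 F 0.0
```

View pics/a1.png

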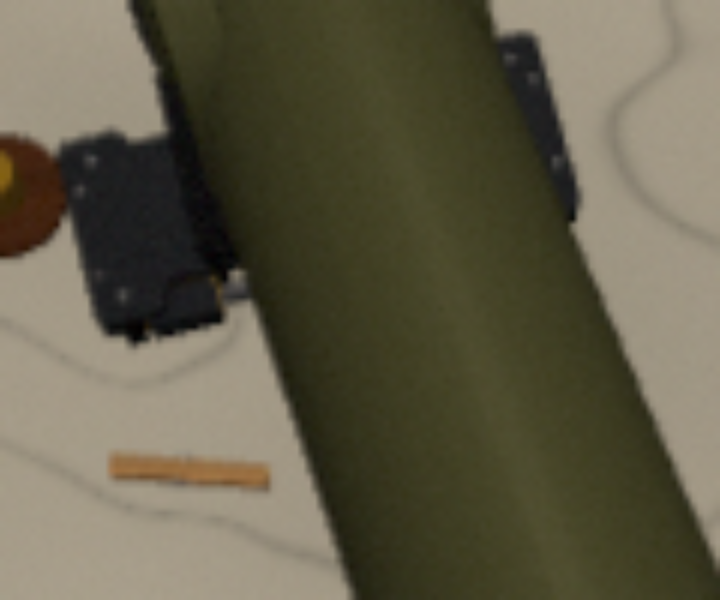

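The picture shows the arm covering the top view of the blue cup, with the peg clear at crop (190,470). I'll let the arm settle before descending.

```bash
python3 -m handwheel '[0,0,0,0,0.087,0,0,0,0,0.087,0,0,0,0,0.087]'
python3 -c "
from h import *
to(.629,.042,.04)"
python3 -m handwheel '[0,0,0.03,0,0.087,0,0,0.06,0,0.087,0,0,0.08,0,0.087,0,0,0.095,0,0.087,0,0,0.11,0,0.087,0,0,0.11,0,0.087,0,0,0.11,0,0.087]'
python3 -c "
from h import *
to(.629,.042,.04)"
```

```text
time_s: 2.57
tool_pos: [0.63, 0.0391, 0.1523]
tool_rot: [179.9, -0.2, 12.9]
force: [0.1, -0.1, 0.6]
grip_width: 0.0871
grasp_force: 0.0
t 2.57 pos [0.63   0.0391 0.1523] rot [179.9   -0.23  12.89] delta tool [-0.0007 -0.0032  0.1123] w 0.0871 F 0.0
time_s: 3.15
tool_pos: [0.6289, 0.04, 0.0399]
tool_rot: [180.0, -0.0, 13.0]
force: [0.6, -0.3, 0.4]
grip_width: 0.087
grasp_force: 0.0
t 3.15 pos [0.6289 0.04   0.0399] rot [ 1.7999e+02 -1.0000e-02  1.2980e+01] delta tool [ 0.0006 -0.002  -0.0001] w 0.087 F 0.0
```

Close gently while correcting 2 mm.

```bash
python3 -m handwheel '[0,-0.002,0,0,0.087,0,-0.002,0,0,0.06,0,-0.002,0,0,0.06,0,-0.002,0,0,0.06,0,-0.002,0,0,0.06,0,-0.002,0,0,0.06,0,-0.002,0,0,0.06]' 10
python3 -m handwheel '[0,0,0,0,0.06,0,0,-0.02,0,0.06,0,0,-0.05,0,0.06,0,0,-0.08,0,0.06,0,0,-0.08,0,0.06,0,0,-0.08,0,0.06]'
python3 -c "
from h import *
to(.4452,.2805,.12)
look(['blue'])"
```

```text
time_s: 3.73
tool_pos: [0.6285, 0.0422, 0.0401]
tool_rot: [180.0, -0.0, 13.0]
force: [-0.9, -0.5, 3.2]
grip_width: 0.0669
grasp_force: 10.0
time_s: 4.23
tool_pos: [0.6293, 0.0422, 0.1212]
tool_rot: [179.9, -0.2, 13.0]
force: [-0.6, 0.8, -1.4]
grip_width: 0.067
grasp_force: 10.0
t 4.23 pos [0.6293 0.0422 0.1212] rot [179.93  -0.19  12.99] delta tool [-0.1258 -0.2736  0.0005] w 0.067 F 10.0
scene blue [287.2 177.3 294.5 276.  164.   22.   24. ] [0.596  0.0753 0.0275]
```

```bash
python3 -m handwheel '[-0.01,-0.02,0,0,0.06,-0.026,-0.055,0,0,0.06,-0.042,-0.09,0,0,0.06,-0.058,-0.125,0,0,0.06,-0.075,-0.16,0,0,0.06,-0.09,-0.195,0,0,0.06,-0.108,-0.235,0,0,0.06,-0.12,-0.26,0,0,0.06]'
python3 -m handwheel '[-0.006,-0.0136,0,0,0.06,-0.006,-0.0136,0,0,0.06,-0.006,-0.0136,0.02,0,0.06,-0.006,-0.0136,0.04,0,0.06,-0.006,-0.0136,0.055,0,0.06,-0.006,-0.0136,0.055,0,0.06,-0.006,-0.0136,0.055,0,0.06]'
python3 -c "
from h import *
to(.4452,.2805,.0485)"
```

```text
time_s: 5.0
tool_pos: [0.449, 0.2707, 0.118]
tool_rot: [-180.0, 0.2, 13.1]
force: [-0.1, 0.5, -1.4]
grip_width: 0.0667
grasp_force: 10.0
time_s: 5.58
tool_pos: [0.4432, 0.2788, 0.063]
tool_rot: [180.0, 0.2, 12.9]
force: [0.4, 0.5, -1.5]
grip_width: 0.0667
grasp_force: 10.0
t 5.58 pos [0.4432 0.2788 0.063 ] rot [179.96   0.21  12.93] delta tool [ 0.0023 -0.0012  0.0145] w 0.0667 F 10.0
```

```bash
python3 -m handwheel '[0.002,-0.001,0.008,0,0.06,0.002,-0.001,0.013,0,0.06,0.002,-0.001,0.0145,0,0.06,0.002,-0.001,0.0152,0,0.06,0.002,-0.001,0.0152,0,0.06,0.002,-0.001,0.0152,0,0.06]'
python3 -m handwheel '[0,0,0,0,0.087,0,0,0,0,0.087,0,0,0,0,0.087,0,0,0,0,0.087,0,0,0,0,0.087]'
python3 -m handwheel '[0,0,-0.03,0,0.087,0,0,-0.07,0,0.087,0,0,-0.1,0,0.087,0,0,-0.13,0,0.087,0,0,-0.13,0,0.087,0,0,-0.13,0,0.087]'
python3 -c "
from h import *
to(.493,-.0045,.18)"
```

```text
time_s: 6.08
tool_pos: [0.4457, 0.2819, 0.0496]
tool_rot: [180.0, -0.0, 13.0]
force: [-1.0, -0.8, -1.0]
grip_width: 0.067
grasp_force: 10.0
time_s: 6.5
tool_pos: [0.4457, 0.2818, 0.0494]
tool_rot: [180.0, -0.0, 13.0]
force: [0.1, -0.5, -0.4]
grip_width: 0.0856
grasp_force: 0.0
time_s: 7.0
tool_pos: [0.4467, 0.2824, 0.1812]
tool_rot: [180.0, -0.2, 13.0]
force: [0.2, -0.0, 0.1]
grip_width: 0.0869
grasp_force: 0.0
t 7.0 pos [0.4467 0.2824 0.1812] rot [180.    -0.24  12.98] delta tool [-0.0193  0.2899  0.0011] w 0.0869 F 0.0
```

```bash
python3 -m handwheel '[0.003,0.03,0,0,0.087,0.007,0.07,0,0,0.087,0.01,0.11,0,0,0.087,0.014,0.15,0,0,0.087,0.018,0.19,0,0,0.087,0.022,0.23,0,0,0.087,0.026,0.27,0,0,0.087,0.029,0.3,0,0,0.087]'
python3 -m handwheel '[0.003,0.04,0,0,0.087,0.007,0.08,0,0,0.087,0.01,0.12,0,0,0.087,0.014,0.16,0,0,0.087,0.018,0.2,0,0,0.087,0.022,0.24,0,0,0.087,0.026,0.27,0,0,0.087,0.028,0.3,0,0,0.087]'
python3 -m handwheel '[0,0,0,0,0.087,0,0,0,0,0.087,0,0,0,0,0.087]'
python3 -c "
from h import *
to(.639,-.2925,.075)
look(['blue','brown'])"
```

```text
time_s: 7.67
tool_pos: [0.5409, -0.0085, 0.1775]
tool_rot: [180.0, 0.2, 12.8]
force: [0.8, -0.3, 0.4]
grip_width: 0.0872
grasp_force: 0.0
time_s: 8.33
tool_pos: [0.6353, -0.2921, 0.1765]
tool_rot: [-179.9, 0.2, 12.9]
force: [1.2, 0.5, 0.4]
grip_width: 0.0868
grasp_force: 0.0
time_s: 8.58
tool_pos: [0.6354, -0.2888, 0.1773]
tool_rot: [-179.8, 0.1, 13.0]
force: [0.7, 0.6, 0.5]
grip_width: 0.0868
grasp_force: 0.0
t 8.58 pos [ 0.6354 -0.2888  0.1773] rot [-1.7984e+02  1.2000e-01  1.3040e+01] delta tool [0.0029 0.0047 0.1023] w 0.0868 F 0.0
top blue [145.4 247.6 574.5 131.  235.   30.   26. ] [0.448  0.2832 0.0275]
top brown [148.8 249.7 994.  130.  231.   37.   37. ] [0.4436 0.2784 0.01  ]
top brown [211.  208.   87.5 198.  206.   27.    5. ] [0.5542 0.1107 0.01  ]
top brown [148.8 189.7 186.5 141.  182.   17.   16. ] [0.6101 0.2836 0.01  ]
top brown [180.  162.3 311.  170.  153.   21.   20. ] [0.6876 0.1982 0.01  ]
top brown [249.5 139.7 548.5 238.  126.   24.   29. ] [ 7.51e-01 -1.00e-04  1.00e-02]
scene blue [320.3 117.  391.  311.  105.   20.   25. ] [0.439  0.2877 0.0275]
scene brown [290.2 226.1 591.  279.  211.   24.   31. ] [0.7321 0.0085 0.01  ]
scene brown [339.  185.2 224.5 330.  176.   18.   18. ] [0.6801 0.2036 0.01  ]
scene brown [289.9 165.9  57.5 280.  162.   21.    9. ] [0.5532 0.1101 0.01  ]
scene brown [348.7 156.5 103.5 343.  150.   12.   13. ] [0.605  0.2892 0.01  ]
scene brown [318.8 124.8 400.  305.  115.   29.   20. ] [0.453  0.2754 0.01  ]
```

```bash
python3 -m handwheel '[0.003,0.005,0,0,0.087,0.003,0.005,0.03,0,0.087,0.003,0.005,0.06,0,0.087,0.003,0.005,0.085,0,0.087,0.003,0.005,0.102,0,0.087,0.003,0.005,0.102,0,0.087,0.003,0.005,0.102,0,0.087,0.003,0.005,0.102,0,0.087]'
python3 -c "
from h import *
to(.639,-.2925,.075)"
```

```text
time_s: 9.35
tool_pos: [0.6413, -0.2941, 0.0791]
tool_rot: [179.9, -0.1, 13.0]
force: [-0.1, -0.3, -0.4]
grip_width: 0.087
grasp_force: 0.0
t 9.35 pos [ 0.6413 -0.2941  0.0791] rot [ 1.7991e+02 -1.2000e-01  1.3030e+01] delta tool [-0.0019 -0.0021  0.0041] w 0.087 F 0.0
```

```bash
python3 -m handwheel '[-0.002,-0.002,0.003,0,0.087,-0.002,-0.002,0.003,0,0.087,-0.002,-0.002,0.003,0,0.087]'
python3 -c "
from h import *
to(.639,-.2925,.075)"
python3 -m handwheel '[0,0,0,0,0.04,0,0,0,0,0.04,0,0,0,0,0.04,0,0,0,0,0.04,0,0,0,0,0.04,0,0,0,0,0.04,0,0,0,0,0.04,0,0,0,0,0.04]' 10
python3 -c "
from h import *
to(.639,-.2925,.075)"
python3 -m handwheel '[0,0,-0.01,0,0.04,0,0,-0.04,0,0.04,0,0,-0.08,0,0.04,0,0,-0.11,0,0.04,0,0,-0.11,0,0.04,0,0,-0.11,0,0.04,0,0,-0.11,0,0.04]'
python3 -c "
from h import *
to(.446,.2815,.185)"
```

```text
time_s: 9.6
tool_pos: [0.6381, -0.2928, 0.0755]
tool_rot: [179.9, -0.1, 13.0]
force: [0.5, 0.1, -0.8]
grip_width: 0.087
grasp_force: 0.0
t 9.6 pos [ 0.6381 -0.2928  0.0755] rot [ 1.7993e+02 -6.0000e-02  1.3000e+01] delta tool [ 0.001  -0.0001  0.0005] w 0.087 F 0.0
time_s: 10.27
tool_pos: [0.6377, -0.2927, 0.0743]
tool_rot: [-180.0, 0.0, 13.0]
force: [-0.5, 0.8, -0.9]
grip_width: 0.0496
grasp_force: 10.0
t 10.27 pos [ 0.6377 -0.2927  0.0743] rot [-1.8e+02  1.0e-02  1.3e+01] delta tool [ 0.0013  0.0001 -0.0007] w 0.0496 F 10.0
time_s: 10.85
tool_pos: [0.6374, -0.2927, 0.1843]
tool_rot: [180.0, 0.0, 13.0]
force: [-0.1, 0.0, -1.1]
grip_width: 0.0494
grasp_force: 10.0
t 10.85 pos [ 0.6374 -0.2927  0.1843] rot [1.7999e+02 3.0000e-02 1.3000e+01] delta tool [-0.0573 -0.6026 -0.0007] w 0.0494 F 10.0
```

```bash
python3 -m handwheel '[0,-0.02,-0.02,0,0.04,-0.005,-0.055,-0.03,0,0.04,-0.009,-0.095,-0.04,0,0.04,-0.013,-0.135,-0.04,0,0.04,-0.017,-0.175,-0.04,0,0.04,-0.021,-0.215,-0.04,0,0.04,-0.025,-0.255,-0.04,0,0.04,-0.029,-0.29,-0.04,0,0.04]'
python3 -m handwheel '[-0.004,-0.04,0,0,0.04,-0.008,-0.08,0,0,0.04,-0.012,-0.12,0,0,0.04,-0.016,-0.16,0,0,0.04,-0.02,-0.2,0,0,0.04,-0.023,-0.24,0,0,0.04,-0.026,-0.28,0,0,0.04,-0.029,-0.305,0,0,0.04]'
python3 -m handwheel '[0,-0.0076,0,0,0.04,0,-0.0076,0.02,0,0.04,0,-0.0076,0.05,0,0.04,0,-0.0076,0.065,0,0.04,0,-0.0076,0.065,0,0.04,0,-0.0076,0.065,0,0.04,0,-0.0076,0.065,0,0.04]'
python3 -c "
from h import *
to(.446,.2815,.087)
look(['green','blue'])"
```

```text
time_s: 11.52
tool_pos: [0.5419, -0.0141, 0.2226]
tool_rot: [-179.9, 0.2, 13.1]
force: [0.6, -0.3, -0.7]
grip_width: 0.0496
grasp_force: 10.0
time_s: 12.18
tool_pos: [0.4442, 0.2778, 0.2232]
tool_rot: [-179.9, 0.1, 13.2]
force: [-0.7, 0.2, -1.2]
grip_width: 0.0497
grasp_force: 10.0
time_s: 12.77
tool_pos: [0.4461, 0.2812, 0.1598]
tool_rot: [-180.0, -0.0, 13.0]
force: [-0.1, 0.4, -0.5]
grip_width: 0.0496
grasp_force: 10.0
t 12.77 pos [0.4461 0.2812 0.1598] rot [-1.7999e+02 -2.0000e-02  1.2960e+01] delta tool [-0.0001 -0.0003  0.0728] w 0.0496 F 10.0
top green [135.  238.7  57.  132.  233.    7.   13. ] [0.4709 0.3076 0.0425]
top blue [147.6 254.5 199.  133.  248.   27.   13. ] [0.4299 0.2769 0.0275]
scene green [325.4  98.  319.  316.   82.   19.   30. ] [0.3854 0.3391 0.0425]
scene blue [320.1 118.1 353.5 311.  106.   20.   24. ] [0.4424 0.2845 0.0275]
```

```bash
python3 -m handwheel '[0,0,0.015,0,0.04,0,0,0.025,0,0.04,0,0,0.032,0,0.04,0,0,0.032,0,0.04,0,0,0.032,0,0.04]'
python3 -c "
from h import *
c=read_camera('scene'); cv2.imwrite('pics/b1.png',cv2.resize(c['color'][60:150,270:390],(800,600),interpolation=cv2.INTER_CUBIC))
to(.446,.2815,.0863)"
```

```text
time_s: 13.28
tool_pos: [0.4455, 0.2813, 0.1272]
tool_rot: [180.0, 0.0, 13.0]
force: [0.6, 0.8, 0.1]
grip_width: 0.0495
grasp_force: 10.0
t 13.33 pos [0.4458 0.2816 0.1276] rot [-1.7999e+02 -2.0000e-02  1.3000e+01] delta tool [0.0002 0.0001 0.0413] w 0.0499 F 10.0
```

View pics/b1.png

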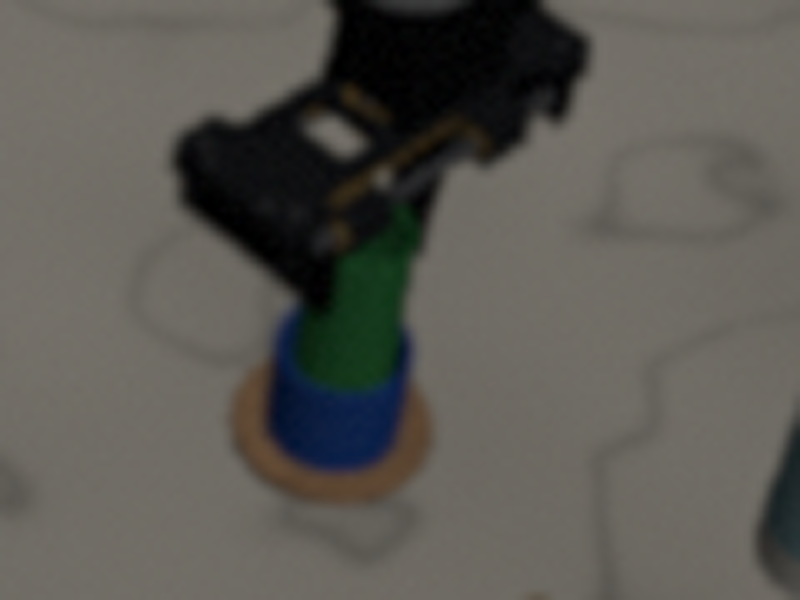

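The crop shows the green cup entering the blue one at about (350,370), roughly central, with no contact force. I'll carry on down.

```bash
python3 -m handwheel '[0,0,0.015,0,0.04,0,0,0.028,0,0.04,0,0,0.036,0,0.04,0,0,0.0395,0,0.04,0,0,0.0405,0,0.04,0,0,0.0405,0,0.04,0,0,0.0405,0,0.04]'
python3 -m handwheel '[0,0,0.0005,0,0.04,0,0,0.0005,0,0.04]'
```

```text
time_s: 13.92
tool_pos: [0.4459, 0.2816, 0.0872]
tool_rot: [-180.0, -0.0, 13.0]
force: [-0.5, -0.2, -0.7]
grip_width: 0.0496
grasp_force: 10.0
time_s: 14.08
tool_pos: [0.4459, 0.2815, 0.0866]
tool_rot: [180.0, -0.0, 13.0]
force: [-0.5, 0.3, -0.8]
grip_width: 0.0499
grasp_force: 10.0
```

```bash
python3 -m handwheel '[0,0,0,0,0.07,0,0,0,0,0.07,0,0,0,0,0.07,0,0,0,0,0.07,0,0,0,0,0.07]'
python3 -m handwheel '[0,0,-0.02,0,0.07,0,0,-0.05,0,0.07,0,0,-0.09,0,0.07,0,0,-0.105,0,0.07,0,0,-0.105,0,0.07]'
python3 -m handwheel '[-0.002,0.03,0,0,0.07,-0.004,0.07,0,0,0.07,-0.007,0.11,0,0,0.07,-0.01,0.15,0,0,0.07,-0.013,0.19,0,0,0.07,-0.016,0.23,0,0,0.07,-0.0185,0.27,0,0,0.07,-0.0185,0.289,0,0,0.07]'
python3 -m handwheel '[0,0,0,0,0.07,0,0,0,0,0.07,0,0,0,0,0.07]'
python3 -c "
from h import *
to(.493,-.0045,.104)
look(['green','blue'])"
```

```text
time_s: 14.5
tool_pos: [0.4457, 0.2814, 0.0864]
tool_rot: [180.0, -0.0, 13.0]
force: [-0.2, -0.5, 0.3]
grip_width: 0.0686
grasp_force: 0.0
time_s: 14.92
tool_pos: [0.4479, 0.2832, 0.1958]
tool_rot: [-179.9, -0.5, 13.0]
force: [0.4, 0.3, 0.3]
grip_width: 0.0701
grasp_force: 0.0
time_s: 15.58
tool_pos: [0.4921, -0.0108, 0.1902]
tool_rot: [179.9, 0.1, 12.6]
force: [0.7, -0.2, -0.1]
grip_width: 0.07
grasp_force: 0.0
time_s: 15.83
tool_pos: [0.4921, -0.0031, 0.1907]
tool_rot: [-179.9, 0.1, 13.1]
force: [-0.1, 1.5, -0.3]
grip_width: 0.0697
grasp_force: 0.0
t 15.83 pos [ 0.4921 -0.0031  0.1907] rot [-1.7994e+02  6.0000e-02  1.3070e+01] delta tool [0.0006 0.0017 0.0867] w 0.0697 F 0.0
top green [142.6 246.3 384.5 131.  236.   24.   21. ] [0.4505 0.2871 0.0425]
top blue [147.2 248.3 494.  133.  235.   28.   26. ] [0.4461 0.2786 0.0275]
scene green [322.1 108.7 212.5 315.  100.   15.   18. ] [0.4217 0.3032 0.0425]
scene blue [320.1 118.4 343.5 311.  107.   20.   23. ] [0.4435 0.2838 0.0275]
```

```bash
python3 -m handwheel '[0,0.001,0.03,0,0.07,0,0.001,0.06,0,0.07,0,0.001,0.08,0,0.07,0,0.001,0.087,0,0.07,0,0.001,0.087,0,0.07,0,0.001,0.087,0,0.07,0,0.001,0.087,0,0.07]'
python3 -c "
from h import *
to(.493,-.0045,.104)"
python3 -m handwheel '[0,0,0,0,0.025,0,0,0,0,0.025,0,0,0,0,0.025,0,0,0,0,0.025,0,0,0,0,0.025,0,0,0,0,0.025,0,0,0,0,0.025,0,0,0,0,0.025]' 8
python3 -c "
from h import *
to(.493,-.0045,.104)"
python3 -m handwheel '[0,0,-0.01,0,0.025,0,0,-0.04,0,0.025,0,0,-0.08,0,0.025,0,0,-0.12,0,0.025,0,0,-0.14,0,0.025,0,0,-0.14,0,0.025,0,0,-0.14,0,0.025,0,0,-0.14,0,0.025]'
python3 -c "
from h import *
to(.4457,.2815,.24)"
```

```text
time_s: 16.52
tool_pos: [0.4941, -0.0048, 0.1059]
tool_rot: [179.9, -0.1, 13.0]
force: [-0.1, -0.0, 0.3]
grip_width: 0.0701
grasp_force: 0.0
t 16.52 pos [ 0.4941 -0.0048  0.1059] rot [ 1.7995e+02 -1.4000e-01  1.3040e+01] delta tool [-0.001  -0.0006  0.0019] w 0.0701 F 0.0
time_s: 17.18
tool_pos: [0.4928, -0.0054, 0.1043]
tool_rot: [180.0, 0.0, 13.0]
force: [0.6, -0.6, 0.6]
grip_width: 0.0338
grasp_force: 8.0
t 17.18 pos [ 0.4928 -0.0054  0.1043] rot [1.8e+02 1.0e-02 1.3e+01] delta tool [ 0.0004 -0.0008  0.0003] w 0.0338 F 8.0
time_s: 17.85
tool_pos: [0.4922, -0.0054, 0.2436]
tool_rot: [-180.0, 0.1, 13.0]
force: [-0.3, 1.0, -0.7]
grip_width: 0.0337
grasp_force: 8.0
t 17.85 pos [ 0.4922 -0.0054  0.2436] rot [-1.7999e+02  8.0000e-02  1.3000e+01] delta tool [ 0.0193 -0.29    0.0037] w 0.0337 F 8.0
```

```bash
python3 -m handwheel '[0.002,-0.03,0,0,0.025,0.004,-0.07,0,0,0.025,0.007,-0.11,0,0,0.025,0.01,-0.15,0,0,0.025,0.013,-0.19,0,0,0.025,0.016,-0.23,0,0,0.025,0.0195,-0.27,0,0,0.025,0.0195,-0.2895,0,0,0.025]'
python3 -m handwheel '[0,0,0,0,0.025,0,0,0.02,0,0.025,0,0,0.045,0,0.025,0,0,0.07,0,0.025,0,0,0.07,0,0.025,0,0,0.07,0,0.025,0,0,0.07,0,0.025,0,0,0.07,0,0.025]'
python3 -c "
from h import *
to(.446,.281,.12)
c=read_camera('scene'); cv2.imwrite('pics/b2.png',cv2.resize(c['color'][60:150,270:390],(800,600),interpolation=cv2.INTER_CUBIC))"
```

```text
time_s: 18.52
tool_pos: [0.4436, 0.2862, 0.243]
tool_rot: [-179.8, 0.1, 13.3]
force: [-1.1, 0.7, -1.1]
grip_width: 0.0341
grasp_force: 8.0
time_s: 19.18
tool_pos: [0.4476, 0.2813, 0.1757]
tool_rot: [-180.0, -0.1, 13.0]
force: [0.6, 0.2, -1.1]
grip_width: 0.0338
grasp_force: 8.0
t 19.18 pos [0.4476 0.2813 0.1757] rot [-1.7998e+02 -1.1000e-01  1.2970e+01] delta tool [-0.0017 -0.      0.0557] w 0.0338 F 8.0
```

View pics/b2.png

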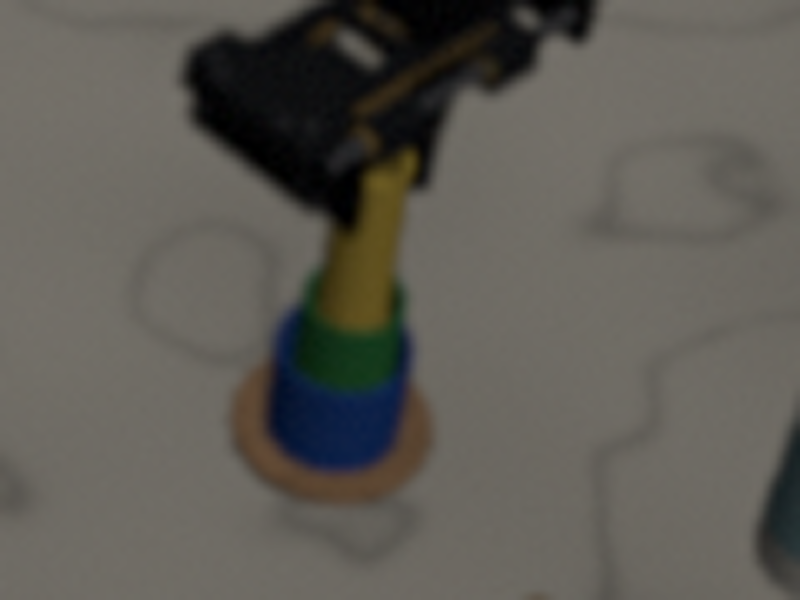

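The yellow cup is already inside the green one at about crop (360,310), and it is central. I'll lower it the rest of the way.

```bash
python3 -m handwheel '[-0.0012,0,0.01,0,0.025,-0.0012,0,0.03,0,0.025,-0.0012,0,0.045,0,0.025,-0.0012,0,0.052,0,0.025,-0.0012,0,0.0545,0,0.025,-0.0012,0,0.0545,0,0.025,-0.0012,0,0.0545,0,0.025,-0.0012,0,0.0545,0,0.025]'
python3 -c "
from h import *
to(.446,.281,.1203)"
```

```text
time_s: 19.9
tool_pos: [0.4459, 0.2809, 0.1203]
tool_rot: [180.0, -0.0, 13.0]
force: [0.5, 0.1, -0.9]
grip_width: 0.0339
grasp_force: 8.0
t 19.9 pos [0.4459 0.2809 0.1203] rot [ 1.7999e+02 -4.0000e-02  1.3000e+01] delta tool [ 0.0001 -0.      0.    ] w 0.0339 F 8.0
```

```bash
python3 -m handwheel '[0,0,0,0,0.06,0,0,0,0,0.06,0,0,0,0,0.06,0,0,0,0,0.06,0,0,0,0,0.06,0,0,0,0,0.06]'
python3 -m handwheel '[0,0,-0.02,0,0.06,0,0,-0.05,0,0.06,0,0,-0.08,0,0.06,0,0,-0.08,0,0.06,0,0,-0.08,0,0.06]'
python3 -m handwheel '[0.015,0.003,0,7,0.06,0.035,0.008,0,14,0.06,0.06,0.013,0,21,0.06,0.09,0.02,0,28,0.06,0.12,0.026,0,35,0.06,0.145,0.032,0,42,0.06,0.159,0.034,0,49,0.06,0.159,0.034,0,56,0.06]'
python3 -m handwheel '[0,0,0,0,0.045,0,0,0,0,0.045,0,0,0.04,0,0.045,0,0,0.07,0,0.045,0,0,0.1,0,0.045,0,0,0.1,0,0.045,0,0,0.1,0,0.045,0,0,0.1,0,0.045]'
python3 -c "
from h import *
to(.609,.2835,.036)
look(['yellow','green','blue','brown'])
c=read_camera('scene'); cv2.imwrite('pics/b3.png',cv2.resize(c['color'][75:195,270:430],(800,600),interpolation=cv2.INTER_CUBIC))"
```

```text
time_s: 20.4
tool_pos: [0.4456, 0.2808, 0.1199]
tool_rot: [180.0, -0.0, 13.0]
force: [-0.5, -0.3, -0.8]
grip_width: 0.0587
grasp_force: 0.0
time_s: 20.82
tool_pos: [0.4466, 0.2815, 0.2015]
tool_rot: [-180.0, -0.2, 13.0]
force: [-0.4, 0.4, -0.8]
grip_width: 0.0601
grasp_force: 0.0
time_s: 21.48
tool_pos: [0.6009, 0.2806, 0.1901]
tool_rot: [179.1, 0.6, -33.4]
force: [-0.3, 0.1, -1.7]
grip_width: 0.0601
grasp_force: 0.0
time_s: 22.15
tool_pos: [0.5986, 0.2824, 0.0947]
tool_rot: [179.4, 0.6, -33.0]
force: [-0.5, 0.2, 0.5]
grip_width: 0.0451
grasp_force: 0.0
t 22.15 pos [0.5986 0.2824 0.0947] rot [179.39   0.57 -33.01] delta tool [ 0.0088 -0.0072  0.0585] w 0.0451 F 0.0
top yellow [172.1 264.2  67.  168.  259.   10.   12. ] [0.4014 0.2065 0.056 ]
top yellow [117.5 266.8 109.  112.  259.   12.   16. ] [0.3988 0.3456 0.056 ]
top yellow [162.6 251.5 146.  150.  244.   25.   16. ] [0.4345 0.2315 0.056 ]
top yellow [113.1 246.4 178.5 105.  239.   16.   17. ] [0.451  0.3594 0.056 ]
top yellow [162.2 239.4  91.5 158.  230.   10.   17. ] [0.4658 0.2335 0.056 ]
top yellow [103.8 228.1  43.   99.  
[... 1227 characters left out ...]
ow [322.5 100.8 125.5 317.   94.   12.   15. ] [0.4026 0.3151 0.056 ]
scene green [318.7 112.   68.5 315.  105.    9.   13. ] [0.4289 0.2858 0.0425]
scene blue [316.8 120.  195.  311.  107.   14.   23. ] [0.4449 0.2707 0.0275]
scene brown [290.2 226.1 591.  279.  211.   24.   31. ] [0.7321 0.0085 0.01  ]
scene brown [339.  185.1 225.5 330.  176.   18.   18. ] [0.6799 0.2038 0.01  ]
scene brown [290.3 165.9  61.5 280.  162.   22.    9. ] [0.5536 0.1111 0.01  ]
scene brown [348.7 156.6 104.  343.  150.   12.   13. ] [0.6051 0.2892 0.01  ]
scene brown [352.6 125.9 122.5 337.  123.   30.    8. ] [0.5064 0.3716 0.01  ]
scene brown [315.7 126.5 252.5 305.  116.   26.   19. ] [0.4546 0.2625 0.01  ]
```

View pics/b3.png

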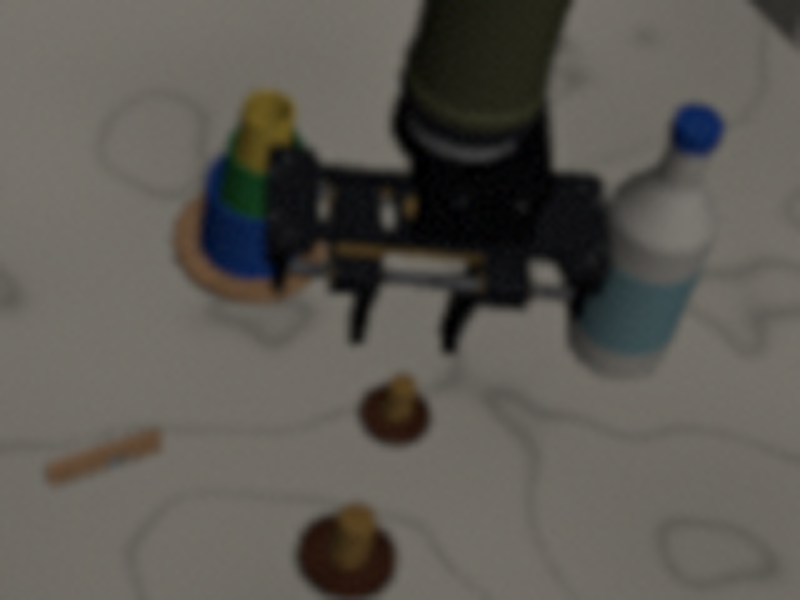

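The picture shows the small lid at crop (394,410) with the fingers behind it, and the bottle at (640,280) just beyond the gripper. I'll turn the gripper further away from the bottle before descending.

```bash
python3 -m handwheel '[0.003,-0.002,-0.03,7,0.045,0.009,-0.007,-0.03,14,0.045,0.009,-0.007,-0.03,21,0.045,0.009,-0.007,-0.03,28,0.045,0.009,-0.007,-0.03,35,0.045,0.009,-0.007,-0.03,40,0.045,0.009,-0.007,-0.03,40,0.045,0.009,-0.007,-0.03,40,0.045]'
python3 -m handwheel '[0,0,0,0,0.045,0,0,0,0,0.045]'
python3 -c "
from h import *
print(env.get_obs()['qpos'].round(1)); to(.609,.2845,.036)"
```

```text
time_s: 22.97
tool_pos: [0.6147, 0.2795, 0.118]
tool_rot: [178.8, 1.1, -68.2]
force: [6.3, -51.0, 76.6]
grip_width: 0.0454
grasp_force: 0.0
time_s: 23.13
tool_pos: [0.6135, 0.2761, 0.1138]
tool_rot: [178.4, 0.8, -68.2]
force: [0.4, 0.0, -0.4]
grip_width: 0.0447
grasp_force: 0.0
[ -71.3   46.8   70.9   88.2  -44.9   79.2 -154.2]
t 23.13 pos [0.6135 0.2761 0.1138] rot [178.4    0.84 -68.23] delta tool [-0.0083 -0.0011  0.0779] w 0.0447 F 0.0
```

The force spiked and joints 3 and 7 are at their limits, so I'll back up and turn back.

```bash
python3 -m handwheel '[0,0,-0.02,-3,0.045,0,0,-0.04,-8,0.045,0,0,-0.06,-14,0.045,0,0,-0.07,-21,0.045,0,0,-0.07,-28,0.045,0,0,-0.07,-35,0.045,0,0,-0.07,-40,0.045,0,0,-0.07,-40,0.045]'
python3 -m handwheel '[0,0,0,0,0.045,0,0,0,0,0.045,0,0,0,0,0.045]'
python3 -c "
from h import *
print(env.get_obs()['qpos'].round(1)); to(.609,.2845,.19)
c=read_camera('scene'); cv2.imwrite('pics/b4.png',cv2.resize(c['color'][75:195,270:430],(800,600),interpolation=cv2.INTER_CUBIC))"
```

```text
time_s: 23.8
tool_pos: [0.6195, 0.2693, 0.1901]
tool_rot: [179.8, 1.4, -28.7]
force: [-0.7, 0.2, 0.2]
grip_width: 0.0446
grasp_force: 0.0
time_s: 24.05
tool_pos: [0.6177, 0.2718, 0.1868]
tool_rot: [179.6, 1.5, -28.7]
force: [0.8, 1.5, 0.3]
grip_width: 0.0448
grasp_force: 0.0
[ -68.6   38.2   65.9   83.7  -35.3   82.  -120.4]
t 24.05 pos [0.6177 0.2718 0.1868] rot [179.56   1.53 -28.74] delta tool [-0.0138 -0.007  -0.0029] w 0.0448 F 0.0
```

View pics/b4.png

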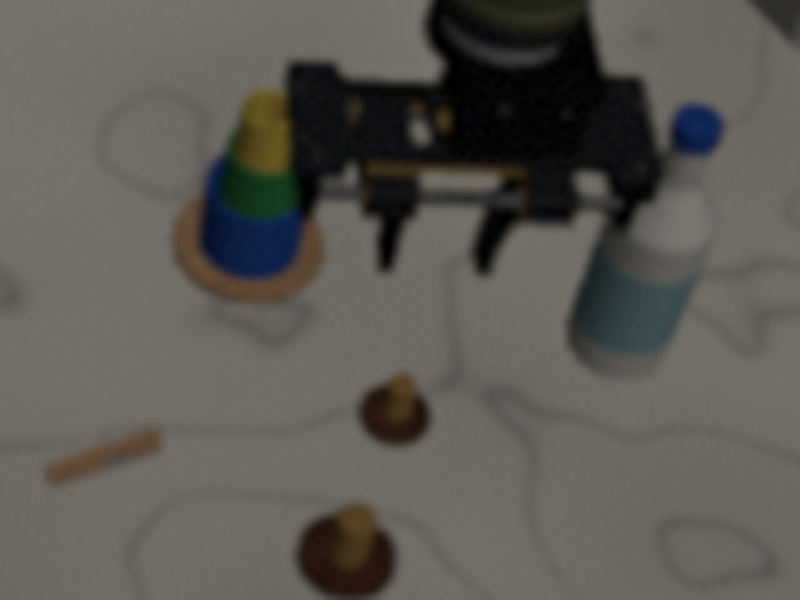

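The bottle is still in place at crop (640,280) and nothing was disturbed. Joint 7 has range on the other side, so I'll turn the opposite way at this height.

```bash
python3 -m handwheel '[0,0,-0.01,-6,0.045,0,0,-0.01,-13,0.045,0,0,-0.01,-20,0.045,0,0,-0.01,-27,0.045,0,0,-0.01,-34,0.045,0,0,-0.01,-41,0.045,0,0,-0.01,-48,0.045,0,0,-0.01,-50,0.045]'
python3 -m handwheel '[0,0,0,-6,0.045,0,0,0,-13,0.045,0,0,0,-20,0.045,0,0,0,-27,0.045,0,0,0,-34,0.045,0,0,0,-41,0.045,0,0,0,-48,0.045,0,0,0,-50,0.045]'
python3 -c "
from h import *
print(env.get_obs()['qpos'].round(1)); to(.609,.2845,.19)"
```

```text
time_s: 24.77
tool_pos: [0.6175, 0.2725, 0.1958]
tool_rot: [-179.1, 1.4, 21.7]
force: [-0.1, -0.6, 0.7]
grip_width: 0.0451
grasp_force: 0.0
time_s: 25.43
tool_pos: [0.6175, 0.2723, 0.1956]
tool_rot: [-178.4, 0.2, 71.7]
force: [0.3, 0.1, -0.7]
grip_width: 0.0449
grasp_force: 0.0
[-57.7  29.   45.5  82.6 -21.4  78.6 -29.4]
t 25.43 pos [0.6175 0.2723 0.1956] rot [-178.36    0.24   71.68] delta tool [ 0.0089 -0.0117  0.0059] w 0.0449 F 0.0
```

```bash
python3 -m handwheel '[0.003,-0.004,0.01,-7,0.045,0.009,-0.0117,0.03,-14,0.045,0.009,-0.0117,0.06,-21,0.045,0.009,-0.0117,0.08,-28,0.045,0.009,-0.0117,0.1,-32,0.045,0.009,-0.0117,0.1,-32,0.045,0.009,-0.0117,0.1,-32,0.045,0.009,-0.0117,0.1,-32,0.045]'
python3 -c "
from h import *
print(env.get_obs()['qpos'].round(1)); to(.609,.2845,.036)
c=read_camera('scene'); cv2.imwrite('pics/b5.png',cv2.resize(c['color'][105:180,310:410],(800,600),interpolation=cv2.INTER_CUBIC))
from scipy.spatial.transform import Rotation as R
print(R.from_euler('xyz',env.get_obs()['tool_rot'],degrees=True).as_matrix().round(4))
T=np.array(c['world_from_camera']);K=np.array([[c['fx'],0,c['cx']],[0,c['fy'],c['cy']],[0,0,1]])
W=np.linalg.inv(T)
o=env.get_obs(); p=np.array(o['tool_pos']); 
for q in (p,[.609,.2845,.042],[.609,.2845,.014]): print(cv2.projectPoints(np.array([q],float),cv2.Rodrigues(W[:3,:3])[0],W[:3,3],K,np.array(c['dist']))[0].ravel().round(1))"
```

```text
time_s: 26.1
tool_pos: [0.6073, 0.2854, 0.0973]
tool_rot: [-178.6, -0.7, 103.3]
force: [0.1, -0.3, 0.7]
grip_width: 0.0445
grasp_force: 0.0
[-54.2  31.2  37.1  89.  -20.6  68.    0.5]
t 26.1 pos [0.6073 0.2854 0.0973] rot [-178.58   -0.67  103.27] delta tool [-0.002   0.003   0.0612] w 0.0445 F 0.0
[[-0.23    0.9728 -0.0258]
 [ 0.9731  0.2303  0.0064]
 [ 0.0121 -0.0237 -0.9996]]
[353.4 139.2]
[350.  151.6]
[348.4 157.2]
```

View pics/b5.png

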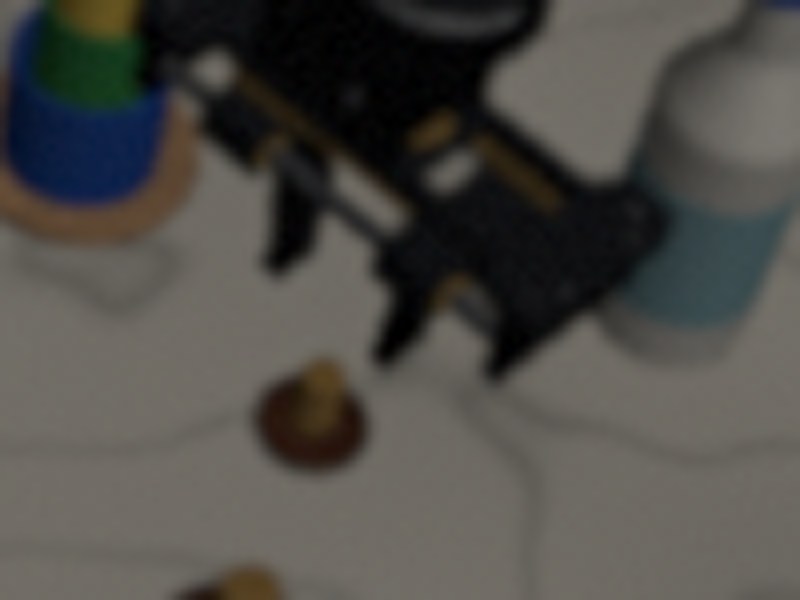

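The lid's knob top is at crop (324,365), which matches the estimate's projection, and the fingers are poised clear of the bottle at (690,250). I'll descend and grip.

```bash
python3 -m handwheel '[-0.002,0.003,0.015,0,0.045,-0.002,0.003,0.035,0,0.045,-0.002,0.003,0.05,0,0.045,-0.002,0.003,0.058,0,0.045,-0.002,0.003,0.058,0,0.045,-0.002,0.003,0.058,0,0.045,-0.002,0.003,0.058,0,0.045]'
python3 -c "
from h import *
to(.609,.2845,.036)"
```

```text
time_s: 26.73
tool_pos: [0.6088, 0.2847, 0.0388]
tool_rot: [-178.6, -0.7, 103.4]
force: [0.1, 0.7, 0.4]
grip_width: 0.0451
grasp_force: 0.0
t 26.73 pos [0.6088 0.2847 0.0388] rot [-178.57   -0.7   103.41] delta tool [-0.0003  0.0003  0.0028] w 0.0451 F 0.0
```

```bash
python3 -m handwheel '[0,0,0.0022,0,0.045,0,0,0.0022,0,0.012,0,0,0.0022,0,0.012,0,0,0.0022,0,0.012,0,0,0.0022,0,0.012,0,0,0.0022,0,0.012,0,0,0.0022,0,0.012,0,0,0.0022,0,0.012]' 8
python3 -c "
from h import *
to(.609,.2845,.036)"
python3 -m handwheel '[0,0,-0.01,0,0.012,0,0,-0.03,0,0.012,0,0,-0.06,0,0.012,0,0,-0.08,0,0.012,0,0,-0.08,0,0.012,0,0,-0.08,0,0.012]'
python3 -c "
from h import *
to(.47,.1,.116)"
```

```text
time_s: 27.4
tool_pos: [0.6083, 0.2847, 0.0361]
tool_rot: [-178.5, -0.7, 103.4]
force: [-0.0, 0.6, 0.7]
grip_width: 0.0177
grasp_force: 7.9
t 27.4 pos [0.6083 0.2847 0.0361] rot [-178.53   -0.7   103.42] delta tool [-0.0003  0.0007  0.0001] w 0.0177 F 7.9
time_s: 27.9
tool_pos: [0.6111, 0.2844, 0.1178]
tool_rot: [-178.7, -0.8, 103.4]
force: [-0.1, -0.0, -1.5]
grip_width: 0.0177
grasp_force: 7.9
t 27.9 pos [0.6111 0.2844 0.1178] rot [-178.66   -0.76  103.42] delta tool [-0.1467 -0.18    0.0041] w 0.0177 F 7.9
```

```bash
python3 -m handwheel '[-0.02,-0.024,0,0,0.012,-0.045,-0.055,0,0,0.012,-0.07,-0.085,0,0,0.012,-0.095,-0.117,0,0,0.012,-0.12,-0.147,0,0,0.012,-0.1467,-0.18,0,0,0.012,-0.1467,-0.18,0,0,0.012,-0.1467,-0.18,0,0,0.012]'
python3 -m handwheel '[0,0,0.02,0,0.012,0,0,0.045,0,0.012,0,0,0.065,0,0.012,0,0,0.073,0,0.012,0,0,0.073,0,0.012,0,0,0.073,0,0.012,0,0,0.073,0,0.012]'
python3 -c "
from h import *
print(env.get_obs()['qpos'].round(1));to(.47,.1,.0365)"
```

```text
time_s: 28.57
tool_pos: [0.467, 0.098, 0.1179]
tool_rot: [-178.4, -0.8, 103.2]
force: [0.0, -0.0, 0.4]
grip_width: 0.0177
grasp_force: 8.0
time_s: 29.15
tool_pos: [0.4683, 0.1005, 0.0467]
tool_rot: [-178.6, -0.7, 103.4]
force: [-0.4, -0.4, -0.4]
grip_width: 0.0174
grasp_force: 8.0
[-55.2  12.1  44.1 118.9 -11.1  54.3   8.5]
t 29.15 pos [0.4683 0.1005 0.0467] rot [-178.58   -0.68  103.44] delta tool [-0.001   0.0018  0.0101] w 0.0174 F 8.0
```

```bash
python3 -m handwheel '[0,0,0.005,0,0.012,0,0,0.008,0,0.012,0,0,0.0095,0,0.012,0,0,0.0103,0,0.012,0,0,0.0103,0,0.012,0,0,0.0103,0,0.012]'
python3 -m handwheel '[0,0,0,0,0.045,0,0,0,0,0.045,0,0,0,0,0.045,0,0,0,0,0.045,0,0,0,0,0.045,0,0,0,0,0.045]'
python3 -m handwheel '[0,0,0,6,0.045,0,0,0,12,0.045,0,0,0,18,0.045,0,0,0,24,0.045,0,0,0,30,0.045,0,0,0,36,0.045,0,0,0,42,0.045,0,0,0,45,0.045]'
python3 -m handwheel '[0,0,0,6,0.045,0,0,0,12,0.045,0,0,0,18,0.045,0,0,0,24,0.045,0,0,0,30,0.045,0,0,0,36,0.045,0,0,0,42,0.045,0,0,0,45,0.045]'
python3 -c "
from h import *
print(env.get_obs()['qpos'].round(1));to(.47,.1,.0365)"
```

```text
time_s: 29.65
tool_pos: [0.4672, 0.1003, 0.036]
tool_rot: [-178.5, -0.7, 103.4]
force: [-0.9, -0.2, 5.2]
grip_width: 0.0176
grasp_force: 8.0
time_s: 30.15
tool_pos: [0.4669, 0.1001, 0.0354]
tool_rot: [-178.5, -0.7, 103.4]
force: [0.2, 0.4, -0.3]
grip_width: 0.0433
grasp_force: 0.0
time_s: 30.82
tool_pos: [0.4669, 0.1001, 0.0355]
tool_rot: [-178.5, 0.6, 58.2]
force: [-1.1, 0.5, -0.5]
grip_width: 0.0449
grasp_force: 0.0
time_s: 31.48
tool_pos: [0.4669, 0.1002, 0.0355]
tool_rot: [-179.3, 1.5, 13.2]
force: [0.2, 0.4, 0.6]
grip_width: 0.0452
grasp_force: 0.0
[-68.7  18.   60.6 119.8 -20.1  54.4 -73.8]
t 31.48 pos [0.4669 0.1002 0.0355] rot [-179.33    1.51   13.17] delta tool [ 0.003   0.0008 -0.0011] w 0.0452 F 0.0
```

```bash
python3 -m handwheel '[0,0,0,0,0.012,0,0,0,0,0.012,0,0,0,0,0.012,0,0,0,0,0.012,0,0,0,0,0.012,0,0,0,0,0.012,0,0,0,0,0.012]' 8
python3 -m handwheel '[0,0,-0.02,0,0.012,0,0,-0.05,0,0.012,0,0,-0.09,0,0.012,0,0,-0.13,0,0.012,0,0,-0.155,0,0.012,0,0,-0.155,0,0.012,0,0,-0.155,0,0.012,0,0,-0.155,0,0.012]'
python3 -c "
from h import *
to(.4465,.281,.19); print(env.get_obs()['qpos'].round(1))
for n in('top','scene'):
    c=read_camera(n)
    for k,z in(('yellow',.115),('green',.082)):
        a,b,s,v,_=COL[k]
        for B in blobs(mask(c['color'],a,b,s,v)):
            p=plane(c,B[0],B[1],z)
            if abs(p[0]-.446)<.03 and abs(p[1]-.281)<.03: print(n,k,np.round(B,1),p)
    x,y=((120,215) if n=='top' else (295,80))
    cv2.imwrite(f'pics/c_{n}.png',cv2.resize(c['color'][y:y+60,x:x+60],(600,600),interpolation=cv2.INTER_CUBIC))"
python3 -c "
import cv2,numpy as np
a=np.hstack([cv2.resize(cv2.imread(f'pics/c_{n}.png'),(400,400)) for n in('top','scene')]);cv2.imwrite('pics/c1.png',cv2.convertScaleAbs(a,alpha=1.6))"
```

```text
time_s: 32.07
tool_pos: [0.4669, 0.1001, 0.0355]
tool_rot: [-179.3, 1.5, 13.4]
force: [0.1, 0.3, -0.1]
grip_width: 0.0174
grasp_force: 8.0
time_s: 32.73
tool_pos: [0.4705, 0.0993, 0.1896]
tool_rot: [-179.3, 1.6, 13.5]
force: [-0.4, -0.7, -1.2]
grip_width: 0.018
grasp_force: 8.0
t 32.73 pos [0.4705 0.0993 0.1896] rot [-179.27    1.58   13.46] delta tool [ 0.0189 -0.1823  0.0014] w 0.018 F 8.0
[-81.1  -2.   66.7 110.8   1.1  71.6 -91.4]
top yellow [139.  245.9 203.5 130.  239.   19.   15. ] [0.4453 0.2772 0.115 ]
top green [143.3 246.3 358.  132.  236.   23.   21. ] [0.4469 0.2752 0.082 ]
scene yellow [322.9 101.2 139.5 317.   93.   12.   17. ] [0.4511 0.277  0.115 ]
scene green [322.1 110.6 164.5 315.  104.   15.   14. ] [0.4583 0.2744 0.082 ]
```

View pics/c1.png

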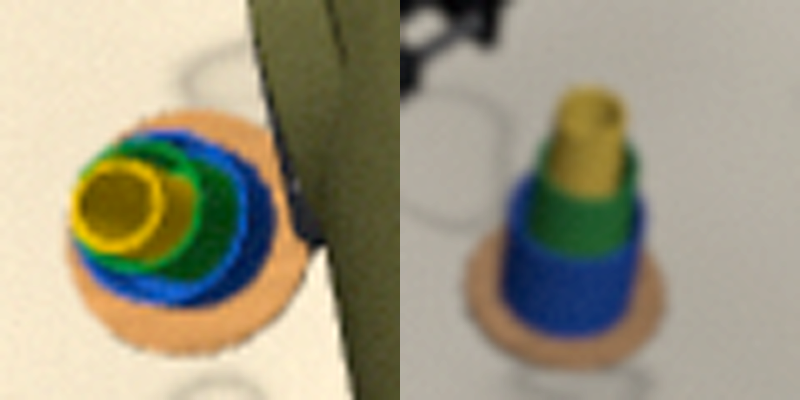

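```bash
python3 -c "
from h import *
c=read_camera('top');im=c['color']
print(plane(c,137.3,245.2,.128))
# bright rim: ellipse fit on yellow hull's rim via bright pixels
H=cv2.cvtColor(im,cv2.COLOR_BGR2HSV)
m=((H[...,0]>=20)&(H[...,0]<=34)&(H[...,1]>120)&(H[...,2]>H[235:260,128:152,2].max()*.75)).astype(np.uint8);m[:, :125]=0;m[:,155:]=0;m[:230]=0;m[262:]=0
pts=cv2.findNonZero(m); hull=cv2.convexHull(pts); e=cv2.fitEllipse(hull);print(len(pts),e,plane(c,*e[0],.128))
c=read_camera('scene');print(plane(c,323.4,96.5,.128))"
```

```text
[0.446 0.278 0.128]
44 ((136.82115173339844, 245.30625915527344), (12.709300994873047, 14.504831314086914), 43.13671875) [0.4458 0.2791 0.128 ]
[0.445 0.281 0.128]
```

```bash
python3 -m handwheel '[0.002,-0.02,0,-6,0.012,0.005,-0.05,0,-13,0.012,0.008,-0.08,0,-20,0.012,0.011,-0.11,0,-27,0.012,0.014,-0.14,0,-34,0.012,0.016,-0.165,0,-41,0.012,0.018,-0.1813,0,-45,0.012,0.018,-0.1813,0,-45,0.012]'
python3 -m handwheel '[0,0,0,0,0.012,0,0,0,0,0.012,0,0,0,0,0.012]'
cat >> h.py <<'E'
def lid(x,y,zb):  # shift to bring the held lid's underside centre (35.5 mm ahead of TCP) to x,y,zb
    from scipy.spatial.transform import Rotation as R
    z=R.from_euler('xyz',env.get_obs()['tool_rot'],degrees=True).as_matrix()[:,2]
    p=np.array([x,y,zb])-.0355*z; to(*p)
E
python3 -c "
from h import *
lid(.4457,.2803,.124); print(env.get_obs()['qpos'].round(1))
c=read_camera('scene'); cv2.imwrite('pics/b6.png',cv2.convertScaleAbs(cv2.resize(c['color'][70:130,285:365],(800,600),interpolation=cv2.INTER_CUBIC),alpha=1.6))"
```

```text
time_s: 33.6
tool_pos: [0.445, 0.2839, 0.1908]
tool_rot: [-178.5, 0.7, 58.9]
force: [0.6, 0.8, -1.0]
grip_width: 0.0175
grasp_force: 8.0
time_s: 33.85
tool_pos: [0.4472, 0.2779, 0.1918]
tool_rot: [-178.4, 0.6, 58.2]
force: [0.5, 0.4, -1.5]
grip_width: 0.0175
grasp_force: 8.0
t 33.85 pos [0.4472 0.2779 0.1918] rot [-178.45    0.63   58.24] delta tool [ 0.002  -0.0007  0.0324] w 0.0175 F 8.0
[-86.9   8.6  58.  105.   -8.7  72.  -58.1]
```

View pics/b6.png

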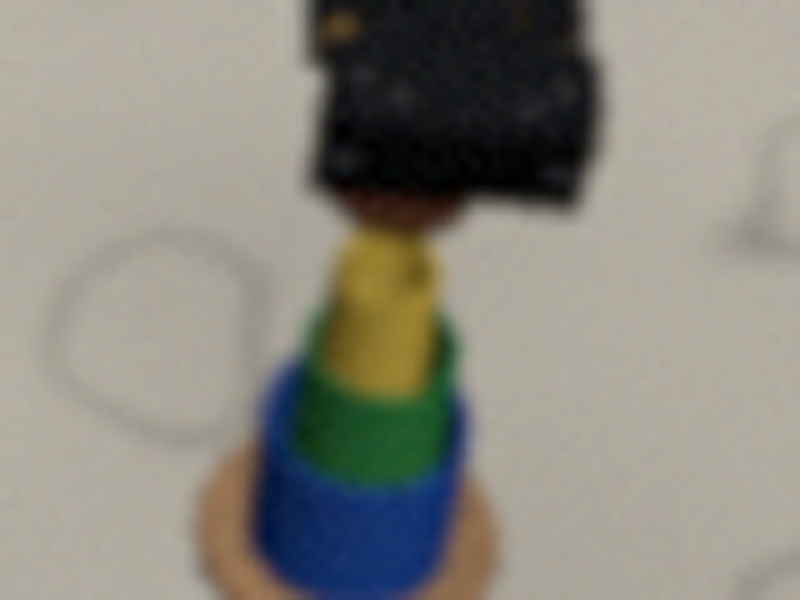

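The lid is at crop (400,205), just above the yellow rim at (392,265). I'll lower it to about 4 mm over the rim and correct there.

```bash
python3 -m handwheel '[0.002,-0.0007,0.008,0,0.012,0.002,-0.0007,0.016,0,0.012,0.002,-0.0007,0.022,0,0.012,0.002,-0.0007,0.024,0,0.012,0.002,-0.0007,0.024,0,0.012,0.002,-0.0007,0.024,0,0.012,0.002,-0.0007,0.024,0,0.012]'
python3 -c "
from h import *
lid(.4457,.2803,.121)
for n,b in(('scene',(70,120,295,355)),('top',(220,265,120,180))):
    c=read_camera(n); cv2.imwrite(f'pics/d_{n}.png',cv2.convertScaleAbs(cv2.resize(c['color'][b[0]:b[1],b[2]:b[3]],(400,400),interpolation=cv2.INTER_CUBIC),alpha=1.6))
cv2.imwrite('pics/d.png',np.hstack([cv2.imread('pics/d_scene.png'),cv2.imread('pics/d_top.png')]))"
```

```text
time_s: 34.48
tool_pos: [0.4467, 0.282, 0.1684]
tool_rot: [-178.5, 0.6, 58.4]
force: [0.7, -0.4, -0.9]
grip_width: 0.0176
grasp_force: 8.0
t 34.48 pos [0.4467 0.282  0.1684] rot [-178.45    0.56   58.43] delta tool [-0.0015  0.0013  0.0119] w 0.0176 F 8.0
```

View pics/d.png

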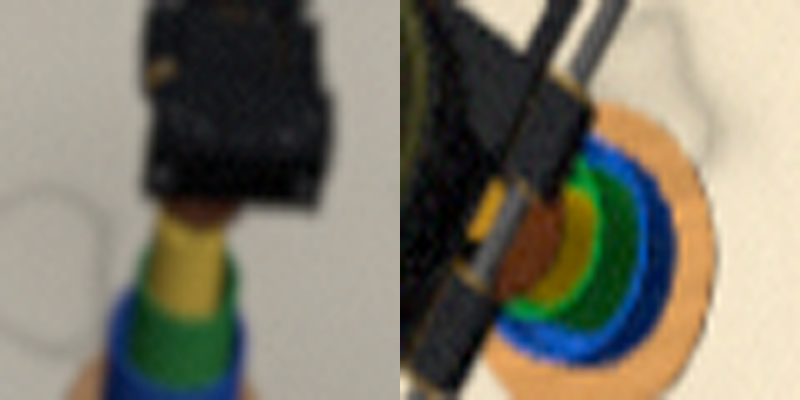

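The lid at crop (200,210) and (525,255) sits over the yellow cup in both views. I'll correct by 1–2 mm and then lower slowly.

```bash
python3 -m handwheel '[-0.001,0.001,0,0,0.012,-0.001,0.001,0,0,0.012,-0.001,0.001,0,0,0.012]'
python3 -c "
from h import *
lid(.4457,.2803,.121)"
python3 -m handwheel '[0,0,0.003,0,0.012,0,0,0.006,0,0.012,0,0,0.006,0,0.012,0,0,0.006,0,0.012]'
python3 -c "
from h import *
lid(.4457,.2803,.121)"
```

```text
time_s: 34.83
tool_pos: [0.447, 0.2805, 0.1683]
tool_rot: [-178.4, 0.6, 58.4]
force: [-0.4, -0.4, -0.9]
grip_width: 0.0179
grasp_force: 8.0
t 34.83 pos [0.447  0.2805 0.1683] rot [-178.44    0.56   58.43] delta tool [-0.0004  0.0003  0.0118] w 0.0179 F 8.0
time_s: 35.17
tool_pos: [0.4465, 0.2805, 0.1618]
tool_rot: [-178.4, 0.6, 58.4]
force: [0.3, -0.8, -0.2]
grip_width: 0.0178
grasp_force: 8.0
t 35.17 pos [0.4465 0.2805 0.1618] rot [-178.44    0.62   58.43] delta tool [-0.0001  0.0006  0.0053] w 0.0178 F 8.0
```

```bash
python3 -m handwheel '[0,0,0.0015,0,0.012,0,0,0.003,0,0.012,0,0,0.003,0,0.012,0,0,0.003,0,0.012]'
python3 -m handwheel '[0,0,0.001,0,0.012,0,0,0.002,0,0.012,0,0,0.002,0,0.012,0,0,0.002,0,0.012]'
python3 -m handwheel '[0,0,0.001,0,0.012,0,0,0.001,0,0.012,0,0,0.001,0,0.012]'
```

```text
time_s: 35.5
tool_pos: [0.4465, 0.2806, 0.1591]
tool_rot: [-178.4, 0.6, 58.4]
force: [0.7, 1.1, -0.2]
grip_width: 0.0174
grasp_force: 8.0
time_s: 35.83
tool_pos: [0.4465, 0.2806, 0.1571]
tool_rot: [-178.4, 0.6, 58.4]
force: [0.5, -0.1, -0.8]
grip_width: 0.0179
grasp_force: 8.0
time_s: 36.08
tool_pos: [0.4465, 0.2806, 0.1561]
tool_rot: [-178.4, 0.6, 58.4]
force: [0.1, 0.5, 0.0]
grip_width: 0.0176
grasp_force: 8.0
```

```bash
python3 -m handwheel '[0,0,0.0007,0,0.012,0,0,0.0007,0,0.012,0,0,0.0007,0,0.012]'
python3 -m handwheel '[0,0,0,0,0.045,0,0,0,0,0.045,0,0,0,0,0.045,0,0,0,0,0.045,0,0,0,0,0.045,0,0,0,0,0.045]'
python3 -m handwheel '[0,0,-0.01,0,0.045,0,0,-0.03,0,0.045,0,0,-0.06,0,0.045,0,0,-0.08,0,0.045,0,0,-0.08,0,0.045,0,0,-0.08,0,0.045]'
python3 -m handwheel '[-0.005,0.03,0,0,0.045,-0.01,0.06,0,0,0.045,-0.01,0.09,0,0,0.045,-0.01,0.12,0,0,0.045,-0.01,0.14,0,0,0.045,-0.01,0.14,0,0,0.045,-0.01,0.14,0,0,0.045]'
python3 -c "
from h import *
print(env.get_obs()['qpos'].round(1))
for n,b in(('scene',(70,130,285,365)),('top',(210,270,105,185))):
    c=read_camera(n); cv2.imwrite(f'pics/d_{n}.png',cv2.convertScaleAbs(cv2.resize(c['color'][b[0]:b[1],b[2]:b[3]],(400,300),interpolation=cv2.INTER_CUBIC),alpha=1.6))
cv2.imwrite('pics/e.png',np.hstack([cv2.imread('pics/d_scene.png'),cv2.imread('pics/d_top.png')]))"
```

```text
time_s: 36.33
tool_pos: [0.4467, 0.2808, 0.1558]
tool_rot: [-178.5, 0.5, 58.4]
force: [-0.2, -0.4, 2.1]
grip_width: 0.0181
grasp_force: 8.0
time_s: 36.83
tool_pos: [0.4464, 0.2806, 0.1554]
tool_rot: [-178.4, 0.6, 58.4]
force: [-0.4, -0.1, 0.3]
grip_width: 0.0427
grasp_force: 0.0
time_s: 37.33
tool_pos: [0.4495, 0.2807, 0.237]
tool_rot: [-178.5, 0.4, 58.4]
force: [0.2, -0.5, 0.1]
grip_width: 0.0451
grasp_force: 0.0
time_s: 37.92
tool_pos: [0.5627, 0.1968, 0.2305]
tool_rot: [-178.4, 0.7, 58.3]
force: [-0.7, -0.2, 0.4]
grip_width: 0.0449
grasp_force: 0.0
[-68.8  20.4  59.7  92.2 -18.4  79.4 -38.5]
```

View pics/e.png

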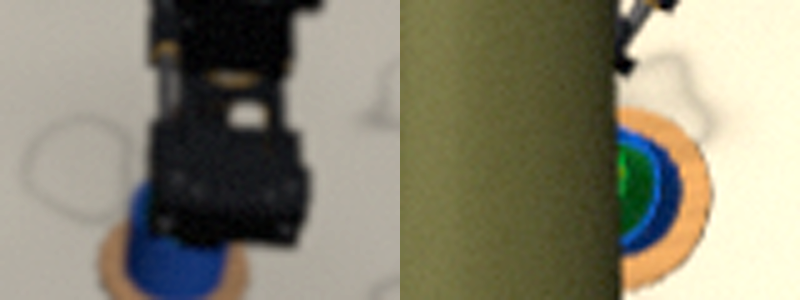

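The arm hides the nest in both views. I'll move it clear and take the last look.

```bash
python3 -m handwheel '[-0.02,0.012,0,0,0.045,-0.05,0.03,0,0,0.045,-0.08,0.05,0,0,0.045,-0.11,0.07,0,0,0.045,-0.14,0.09,0,0,0.045,-0.17,0.105,0,0,0.045,-0.2,0.12,0,0,0.045,-0.2,0.12,0,0,0.045]'
python3 -m handwheel '[0,0,0,0,0.045,0,0,0,0,0.045,0,0,0,0,0.045]'
python3 -c "
from h import *
print(env.get_obs()['qpos'].round(1))
for n,b in(('scene',(70,130,285,365)),('top',(210,270,105,185))):
    c=read_camera(n); cv2.imwrite(f'pics/d_{n}.png',cv2.convertScaleAbs(cv2.resize(c['color'][b[0]:b[1],b[2]:b[3]],(400,300),interpolation=cv2.INTER_CUBIC),alpha=1.6))
cv2.imwrite('pics/f.png',np.hstack([cv2.imread('pics/d_scene.png'),cv2.imread('pics/d_top.png')]))"
```

```text
time_s: 38.68
tool_pos: [0.5583, -0.0421, 0.231]
tool_rot: [-178.5, 0.6, 57.9]
force: [-0.6, -1.1, -0.6]
grip_width: 0.0452
grasp_force: 0.0
time_s: 38.93
tool_pos: [0.5602, -0.032, 0.2302]
tool_rot: [-178.4, 0.5, 58.7]
force: [-0.7, -0.4, 0.4]
grip_width: 0.0448
grasp_force: 0.0
[-53.7  15.7  64.6  97.2 -14.5  78.1 -17.8]
```

View pics/f.png

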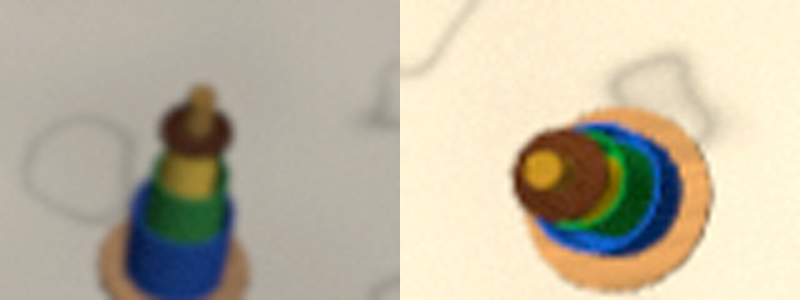

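The complete nest stands on the oak coaster, with the lid level and seated on the yellow cup (crop (200,125) in the scene view and (560,175) in the top view).

```bash
python3 -c "
from h import *
print(env.sign_off())"
```

```text
the job is handed in; nothing more can be done
None
```

The nest is finished and handed in: blue, green and yellow cups stand one inside the other on the oak coaster with the small lid seated on top, in about 39 s of the 120 s; the sign-off printed no verdict, and while turning over the lid the arm briefly ran two joints up to their limits (about 92 N at the wrist, under the 120 N limit), with nothing visibly disturbed.

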